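# Back off the pellet press by one turn of its hand wheel

## Task

The pellet has been pressed: back the screw of the small bench press off the die by pushing its hand wheel round by the upright handle, anticlockwise seen from above, through exactly one full turn, so that the handle ends back where it started (to within about 15 mm). Push the handle along with the outside of the fingers or the fingertips; do not take it between the fingers. Leave the die standing in the press and the jar, mortar and spare die where they are, and finish clear of the press.

Things in the scene. Friction and masses are not known exactly. Their poses are not given: they have to be found in the camera images.
- wheel (a joint): turn of the hand wheel with its screw, rad, anticlockwise seen from above positive, counted on through full turns (no wrap); starts between -1.2 and 1.2. Axis upright. It stays where it is left: turning takes some 0.3 Nm (4 to 7 N at the handle), no spring, no stop within two turns anticlockwise (clockwise the pad soon meets the die). One turn anticlockwise lifts screw, wheel and pressing pad together by 4 mm.
- wheel_axis (a point): point on the wheel's upright axis level with the rim's top, about 187 mm above the bench. The wheel is grey cast metal, level, 156 mm across, round rim 16 mm thick, three spokes; its hub nut stands 5 mm above the rim's top, and only the handle stands higher. The press below is fixed to the bench, 190 by 130 mm, with two columns.
- handle: the wheel's one handle: plain wooden upright barrel, 64 mm tall, 26 mm in diameter (21 at the foot, domed top), on the rim at the end of a spoke, its axis 70 mm from the wheel's axis. Origin on its axis at its foot, 4 mm above the rim's top; z up. It goes round with the wheel and also spins freely on its own pin, so its yaw means nothing.
- die: steel pressing die standing on the lower platen of the press, under the pad: round, foot 48 mm and body 38 mm in diameter, 53 mm tall with its plunger. Origin at the centre of its underside. To be left alone.
- spare_die: an identical steel die standing on the bench near the press. Origin at the centre of its underside. To be left alone.
- mortar: white ceramic mortar (bowl), 100 mm across the rim, 48 mm tall, on the bench beside the press. Origin at the centre of its underside. To be left alone.
- jar: grey plastic reagent jar with a blue lid, 80 mm in diameter, 136 mm tall, on the bench beside the press. Origin at the centre of its underside. To be left alone.

How it is judged:
On the way:
1. the handle is pushed anticlockwise to the far side of the wheel (about a third to a half of a turn) (distance of handle from where it was at the start of the episode above 0.12 m and value of joint wheel above 0.75 rad), for 0.1 s.
At the end, for the whole second after the job is handed in: The wheel stands still one whole turn anticlockwise of its start: the handle is within 16 mm (some 12 degrees of turn) of where it began, counting the 4 mm it has risen; the die stands upright in the press, within 12 mm of the wheel's axis (distance of handle from where it was at the start of the episode below 0.016 m and value of joint wheel between 4.2 and 8.4 rad and velocity of joint wheel between -0.05 and 0.05 rad/s and angle between die's own z axis and vertical below 0.1 rad and horizontal distance between die and wheel_axis below 0.012 m); the robot touches nothing.
It fails at once if the handle is taken between the fingers (horizontal distance between the grasp point and handle below 0.014 m and z of the grasp point in the frame of handle below 0.077 m and contact force between the fingers and handle above 0.5 N).
It fails at once if the wheel is wound down onto the die (clockwise) (value of joint wheel below -1.8 rad).
It fails at once if the wheel is wound far past one turn (value of joint wheel above 8.8 rad).
It fails at once if the die in the press is moved, lifted or tipped (distance of die from where it was at the start of the episode above 0.008 m or angle between die's own z axis and vertical above 0.15 rad).
It fails at once if a bystander (jar, mortar, spare die) is moved, lifted or tipped (distance of any of jar, mortar, spare_die from where it was at the start of the episode above 0.015 m or angle between any of jar, mortar, spare_die's own z axis and vertical above 0.3 rad).
It also fails if it takes over 54 s, if anything falls off the work surface, if the arm or the gripper's body presses on something with over 40 N, if the wrist force passes 120 N, or if a joint passes its speed limit or range.

## Robot

A 7-joint arm with a two-finger parallel gripper is mounted at the origin on the work surface. World frame = base frame: x ahead of the robot, y to its left, z up, the work surface at z = 0. Lengths are in m, angles in rad, forces in N, time in s.
With the tool pointing down it reaches from about 0.35 to 0.9 m from the base axis. Payload 8.1 kg.
Tool frame: the origin (TCP) lies on the centre line of the jaws, within the pads' length; the fingertips stand 22 mm ahead of it and the grasp point (between the pads) lies 3 mm ahead of it (arm.finger_overhang is the distance from the TCP to the fingertips, in m); z points along the fingers, y is the direction in which the jaws open and shut (so a half turn about z gives the same grasp; the last joint's range is limited). The gripper opens to 92 mm and grips with 3 to 60 N. Pads are 19 mm wide; open, the fingers measure 130 mm over their backs; the gripper's body (75 mm by 190 mm) begins 47 mm behind the grasp point.
Start: joints at [1.134, 0.434, 0.025, 1.573, -0.012, 1.134, -0.075], TCP at [0.205, -0.591, 0.249] pointing down, gripper open.
Joint ranges: [-2.62, 2.62], [-0.44, 2.09], [-1.27, 1.32], [0.08, 2.57], [-1.32, 4.46], [0.12, 2], [-2.74, 2.74]. Speed limits (rad/s): [2.22, 2.22, 3.01, 3.01, 3.14, 3.14, 3.14].

## Interface

Orientations are given as a rotation vector (axis times angle).
In Python, from cell import arm gives the robot as it stands. The module is installed in compiled form; this text tells all that it offers.
- The arm moves only by the tool step_arm, never from a script. Its argument "plan" is a list of rows, each an object of numbers: "wx", "wy", "wz": the turn, a rotation vector about the tool's x, y, z in units of 6 degrees (1.0 is 6 degrees); "tx", "ty", "tz": the shift along the tool's x, y, z in cm; "hand": the opening, from 0 (shut) to 1 (fully open). A call has exactly 10 rows; each row shifts and turns the commanded pose from where the row before left it, along the tool's axes as they then stand; what a row does not reach is not made up. A row lasts 1/12 s, in which the tool goes at most 41.7 mm and 7.16 degrees, less where a joint would pass 70% of its speed; a pose out of reach is approached as far as the arm can. A call is refused whole if a number of a shift passes 4.17 or a number of a turn 1, either way. A call with a gripper value outside its range is refused whole. The fingers move at their own pace and stop on an object; "force" is the grip in N (left out, the last holds). Time passes only in rows, so rows that do not move let the fingers close, or fill a call up. It gives the time, the measured TCP pose, the force and the opening at its end, in the units of the state.
- arm.observe(): the state, without advancing time (a new reading comes with each control period).
- arm.get_image(name): name is "scene" or "top"; returns (picture, depth): 480x640x3 uint8, red, green, blue; 480x640 float32, m along the optical axis (not along the pixel's ray), 0 where there is no reading.
- arm.calibration(name): a dict with "mtx" (3x3 intrinsics, pixels), "dist_coeffs" ([k1, k2, p1, p2, k3] as OpenCV has them; the pictures are not rectified), "R" (3x3) and "t" (3): a world point X has camera coordinates R X + t. Camera axes: x right, y down, z forward; pixel columns grow to the right and rows downward; lengths in m; the calibration is good to about 2 mm. A picture is of the moment at which its call begins. calibration takes no time and is no camera call.
- arm.sign_off(): hands the job in, once; it reports no verdict.
The state is a dict: "clock": time; "joints": joint angles; "dq": joint speeds; "joint_efforts": joint torques, N m; "position": TCP position; "ee_rot": TCP orientation; "force": force on the tool from outside, world axes, zero at the start; "ft_torque": the same for the moment, N m; "width": opening from 0.0 (shut) to 1.0 (fully open).
Only numpy, scipy, OpenCV 4.12 (cv2) and the standard library are available. Lean on these libraries where they do the work, as an engineer would, in place of code of your own. Each camera call takes 0.05 s, during which the arm holds its last target.

## Working session

There is one attempt and no reset: what is moved stays moved. The work goes in short steps, Python scripts to look and compute and a tool call to move; the robot and the scene stay as the last step left them, time stands still between calls to the robot, and variables do not carry over. Pictures are saved under pics/ and viewed, and the job is handed in when it is done.

Besides the shell and the picture viewer there is one more tool, called after "Request:" as name(argument=value, ...) on one line, values as JSON. step_arm: Moves the arm, as the interface text tells. Its arguments: {"type":"object","properties":{"plan":{"type":"array"},"force":{"type":"number"}},"required":["plan"]}

```bash
mkdir -p pics
python3 - <<'E'
from cell import arm
import cv2,numpy as np
s=arm.observe()
for k,v in s.items(): print(k,np.round(v,4))
for n in("scene","top"):
    p,d=arm.get_image(n); cv2.imwrite(f"pics/{n}0.png",p[:,:,::-1]); np.save(f"{n}0.npy",d)
    c=arm.calibration(n); print(n,c)
print(arm.finger_overhang)
E
```

```text
clock 0.0
joints [ 1.1344  0.4352  0.025   1.5741 -0.0116  1.134  -0.0751]
dq [-0.0008 -0.0001 -0.0015  0.0005 -0.0008 -0.0003  0.0006]
joint_efforts [ 9.00000e-04 -6.67853e+01  9.85400e-01 -3.14450e+01 -6.06000e-02
  4.30000e-02  2.00000e-04]
position [ 0.2046 -0.5901  0.248 ]
ee_rot [-3.0965e+00 -5.2150e-01  7.0000e-04]
force [ 1.0041  0.4372 -0.183 ]
ft_torque [ 0.0154 -0.0056 -0.0413]
width 0.9964
scene {'mtx': array([[439.43020465,   0.        , 317.8813945 ],
       [  0.        , 439.43020465, 237.94897299],
       [  0.        ,   0.        ,   1.        ]]), 'dist_coeffs': array([0.03802162, 0.        , 0.        , 0.        , 0.        ]), 'R': array([[-0.01701278,  0.99985126,  0.00283187],
       [ 0.70629031,  0.0140224 , -0.70778342],
       [-0.70771785, -0.01004124, -0.70642382]]), 't': array([-0.06017715, -0.3464844 ,  1.27152776])}
top {'mtx': array([[485.36267085,   0.        , 318.34197331],
       [  0.        , 485.36267085, 239.41401672],
       [  0.        ,   0.        ,   1.        ]]), 'dist_coeffs': array([-0.11819637,  0.        ,  0.        ,  0.        ,  0.        ]), 'R': array([[ 0.0153515 , -0.99982436,  0.01075116],
       [-0.99543182, -0.01629564, -0.09407418],
       [ 0.09423286, -0.00925786, -0.99550714]]), 't': array([0.0603722 , 0.62650488, 1.07391982])}
0.022
```

View pics/scene0.png

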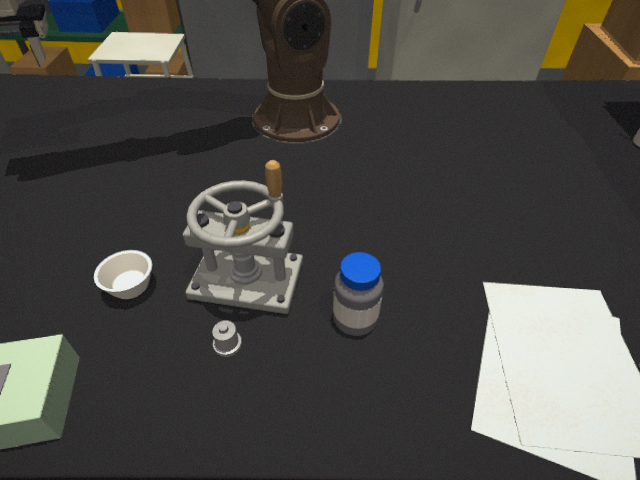

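View pics/top0.png

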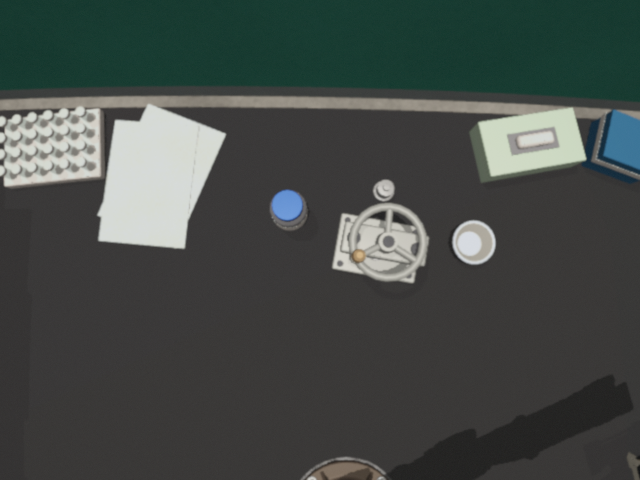

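Scene view: the handle is at about (274,178), the wheel hub at (236,210), the jar at (359,290), the mortar at (125,275) and the spare die at (226,337). Top view: the hub is at (388,242), the handle top at (358,256), the jar lid at (288,206), the mortar at (473,243) and the spare die at (384,190). Next I'll measure these.

```bash
cat > h.py <<'E'
from cell import arm
import cv2,numpy as np
def ray(n,uv,z):
    c=arm.calibration(n); q=cv2.undistortPoints(np.array([[uv]],float),c["mtx"],c["dist_coeffs"])[0,0]
    C=-c["R"].T@c["t"]; d=c["R"].T@np.array([q[0],q[1],1.]); return C+d*(z-C[2])/d[2]
def pts(n,d):
    c=arm.calibration(n); v,u=np.mgrid[0:480,0:640]
    q=cv2.undistortPoints(np.stack([u.ravel(),v.ravel()],1).astype(float)[:,None],c["mtx"],c["dist_coeffs"])[:,0]
    z=d.ravel(); P=np.c_[q*z[:,None],z]; return ((P-c["t"])@c["R"]).reshape(480,640,3)
def wood(n,p,P):
    h=cv2.cvtColor(p,cv2.COLOR_RGB2HSV)
    return (h[...,0]>8)&(h[...,0]<22)&(h[...,1]>110)&(h[...,2]>80)&(P[...,2]>.18)&(P[...,2]<.28)&(P[...,0]>.3)
E
python3 - <<'E'
from h import *
for n in("scene","top"):
    p=cv2.imread(f"pics/{n}0.png")[:,:,::-1].copy(); d=np.load(f"{n}0.npy"); P=pts(n,d)
    m=wood(n,p,P); Q=P[m]; v,u=np.nonzero(m)
    print(n,"handle",m.sum(),u.mean(),v.mean(),Q.min(0).round(3),Q.max(0).round(3),np.median(Q,0).round(3))
    X=P; r=(X[...,2]>.178)&(X[...,2]<.193)&(X[...,0]>.3)&(X[...,0]<.7)&(abs(X[...,1])<.4)
    if n=="top":
        r[:, :330]=False; v,u=np.nonzero(r); print(r.sum(),X[r].min(0),X[r].max(0))
        cnt=max(cv2.findContours(r.astype(np.uint8),0,1)[0],key=cv2.contourArea)
        (a,b),rr=cv2.minEnclosingCircle(cnt); print("circ",a,b,rr,ray(n,(a,b),.183))
        print("hub",ray(n,(388,242),.192)); print("handletop",ray(n,(358,256),.254))
        print("jar",ray(n,(288,206),.136),"mortar",ray(n,(473,243),.048),"spare",ray(n,(384,189),.05))
    else:
        v,u=np.nonzero(r); print(X[r].min(0),X[r].max(0)); print("hub",ray(n,(236,207),.192))
        print("jar",ray(n,(361,268),.136),"mortar",ray(n,(125,268),.048))
        vv=np.nonzero(m)[0]; print("top handle px",vv.min(), ray(n,(273.5,162),.255))
    # max height near
    reg=(X[...,0]>.3)&(X[...,0]<.75)&(abs(X[...,1])<.35)&(d>0); print("maxz",X[reg][:,2].max())
E
```

```text
scene handle 498 273.32730923694777 177.59437751004015 [ 0.572 -0.013  0.191] [0.592 0.01  0.255] [ 0.586 -0.001  0.231]
[ 0.53367344 -0.1409587   0.17800438] [0.68782472 0.01233214 0.19295897]
hub [ 0.6143045  -0.06048854  0.192     ]
jar [0.69043208 0.13877931 0.136     ] mortar [ 0.62116575 -0.27835392  0.048     ]
top handle px 160 [0.57966761 0.00062747 0.255     ]
maxz 0.25502855817124925<stdin>:5: RuntimeWarning: Mean of empty slice.
  ret = ret.dtype.type(ret / rcount)
Traceback (most recent call last):
ValueError: zero-size array to reduction operation minimum which has no identity
```

Run:
```python
from h import *
n="top"
p=cv2.imread(f"pics/{n}0.png")[:,:,::-1].copy(); d=np.load(f"{n}0.npy"); X=pts(n,d)
print(d[256,358],X[256,358],cv2.cvtColor(p,cv2.COLOR_RGB2HSV)[252:260:2,354:364:2].tolist())
h=cv2.cvtColor(p,cv2.COLOR_RGB2HSV)
m=(h[...,0]>5)&(h[...,0]<25)&(h[...,1]>110); m[:, :330]=0; m[:,400:]=0;m[:230]=0;m[280:]=0
v,u=np.nonzero(m); print(m.sum(),u.mean(),v.mean(),u.min(),u.max(),v.min(),v.max(), ray(n,(u.mean(),v.mean()),.248))
r=(X[...,2]>.17)&(X[...,2]<.2)&(X[...,0]>.3)&(X[...,0]<.75)&(abs(X[...,1])<.35)
r[:, :330]=False; print(r.sum(),X[r].min(0),X[r].max(0))
cnt=max(cv2.findContours(r.astype(np.uint8),0,1)[0],key=cv2.contourArea)
(a,b),rr=cv2.minEnclosingCircle(cnt); print("circ",a,b,rr,ray(n,(a,b),.18)); print(cv2.fitEllipse(cnt))
print("hub",ray(n,(388,242),.192)); print("jar",ray(n,(288,205),.136),"mortar",ray(n,(473,243),.048),"spare",ray(n,(384,189),.05))
```

```text
0.87306607 [5.75159167e-01 5.53460291e-04 2.56198583e-01] [[[17, 97, 153], [18, 94, 177], [18, 88, 197], [18, 88, 201], [18, 94, 180]], [[18, 97, 161], [18, 92, 186], [18, 87, 209], [18, 85, 209], [18, 88, 200]], [[17, 97, 160], [18, 94, 182], [18, 87, 208], [18, 87, 209], [18, 88, 196]], [[17, 100, 143], [18, 97, 171], [17, 94, 182], [18, 93, 187], [17, 95, 169]]]<stdin>:7: RuntimeWarning: Mean of empty slice.
  ret = ret.dtype.type(ret / rcount)
Traceback (most recent call last):
ValueError: zero-size array to reduction operation minimum which has no identity
```

```bash
sed -i 's/>110)&(h\[...,2\]>80)/>65)\&(h[...,2]>80)/' h.py
python3 - <<'E'
from h import *
n="top"
p=cv2.imread(f"pics/{n}0.png")[:,:,::-1].copy(); d=np.load(f"{n}0.npy"); X=pts(n,d)
m=wood(n,p,X)
v,u=np.nonzero(m); print(m.sum(),u.mean(),v.mean(),u.min(),u.max(),v.min(),v.max(), X[m].min(0),X[m].max(0),ray(n,(u.mean(),v.mean()),.25))
r=(X[...,2]>.17)&(X[...,2]<.2)&(X[...,0]>.3)&(X[...,0]<.75)&(abs(X[...,1])<.35)
r[:, :330]=False; print(r.sum(),X[r].min(0),X[r].max(0))
cnt=max(cv2.findContours(r.astype(np.uint8),0,1)[0],key=cv2.contourArea)
(a,b),rr=cv2.minEnclosingCircle(cnt); print("circ",a,b,rr,ray(n,(a,b),.18)); print(cv2.fitEllipse(cnt))
print("hub",ray(n,(388,242),.192)); print("jar",ray(n,(288,205),.136),"mortar",ray(n,(473,243),.048),"spare",ray(n,(384,189),.05))
E
```

```text
137 358.15328467153284 255.5985401459854 352 365 250 262 [ 0.56506284 -0.0124469   0.23011616] [0.58680657 0.01010955 0.25862746] [ 5.76274205e-01 -2.88043898e-04  2.50000000e-01]
2442 [ 0.53165885 -0.14023359  0.17055948] [0.68597333 0.01200493 0.19750205]
circ 386.3736572265625 242.2686767578125 40.0373420715332 [ 0.60774582 -0.06220565  0.18      ]
((387.1773986816406, 241.9180908203125), (77.43980407714844, 77.96649932861328), 153.7074737548828)
hub [ 0.60722886 -0.06357577  0.192     ]
jar [0.68575593 0.13508469 0.136     ] mortar [ 0.62126341 -0.28039501  0.048     ] spare [ 0.74052093 -0.07632772  0.05      ]
```

Request:
step_arm(plan=[{"tz":-1.7,"wz":0.8,"hand":0},{"tz":-1.7,"wz":0.8,"hand":0},{"tz":-1.7,"wz":0.8,"hand":0},{"tz":-1.7,"wz":0.8,"hand":0},{"tx":1.0,"ty":-1.5,"hand":0},{"tx":2,"ty":-2.9,"hand":0},{"tx":2,"ty":-2.9,"hand":0},{"tx":2,"ty":-2.9,"hand":0},{"tx":2,"ty":-2.9,"hand":0},{"hand":0}])

```text
invalid input at $.plan[0]: expected keys wx, wy, wz, tx, ty, tz, hand
```

```bash
cat > s.py <<'E'
from h import *
from scipy.spatial.transform import Rotation as R
s=arm.observe(); M=R.from_rotvec(s["ee_rot"]).as_matrix()
print(s["clock"],np.round(s["position"],4),"w",round(s["width"],3),"F",np.round(s["force"],1),"q",np.round(s["joints"],2))
print("R",np.round(M,3).tolist())
w=np.array([.609,-.063]); e=np.array(s["position"])[:2]-w
print("pusher ang",np.degrees(np.arctan2(e[1],e[0])),"r",np.hypot(*e))
E
python3 s.py
```

```text
0.1 [ 0.2046 -0.5901  0.248 ] w 1.0 F [ 0.5  0.7 -0.2] q [ 1.13  0.44  0.02  1.57 -0.01  1.13 -0.08]
R [[0.945, 0.328, -0.001], [0.328, -0.945, 0.001], [-0.0, -0.001, -1.0]]
pusher ang -127.4977310805203 r 0.664394331275637
```

Request:
step_arm(plan=[{"wx":0,"wy":0,"wz":0.8,"tx":0,"ty":0,"tz":-1.7,"hand":0},{"wx":0,"wy":0,"wz":0.8,"tx":0,"ty":0,"tz":-1.7,"hand":0},{"wx":0,"wy":0,"wz":0.8,"tx":0,"ty":0,"tz":-1.7,"hand":0},{"wx":0,"wy":0,"wz":0.8,"tx":0,"ty":0,"tz":-1.7,"hand":0},{"wx":0,"wy":0,"wz":0,"tx":1,"ty":-1.5,"tz":0,"hand":0},{"wx":0,"wy":0,"wz":0,"tx":2,"ty":-2.9,"tz":0,"hand":0},{"wx":0,"wy":0,"wz":0,"tx":2,"ty":-2.9,"tz":0,"hand":0},{"wx":0,"wy":0,"wz":0,"tx":2,"ty":-2.9,"tz":0,"hand":0},{"wx":0,"wy":0,"wz":0,"tx":2,"ty":-2.9,"tz":0,"hand":0},{"wx":0,"wy":0,"wz":0,"tx":0,"ty":0,"tz":0,"hand":0}])

```text
clock: 0.93
position: [0.3002, -0.4533, 0.3166]
ee_rot: [-3.138, -0.012, -0.004]
force: [0.7, -0.2, -0.3]
width: 0.325
```

```bash
python3 s.py
```

```text
0.9333 [ 0.3002 -0.4533  0.3166] w 0.325 F [ 0.7 -0.2 -0.3] q [ 0.87  0.25  0.03  1.67 -0.01  1.22 -0.66]
R [[1.0, 0.008, 0.002], [0.008, -1.0, 0.003], [0.002, -0.003, -1.0]]
pusher ang -128.34624026827518 r 0.49771405877152014
```

Request:
step_arm(plan=[{"wx":0,"wy":0,"wz":0,"tx":1.2,"ty":-1.7,"tz":0,"hand":0},{"wx":0,"wy":0,"wz":0,"tx":2.2,"ty":-3.2,"tz":0,"hand":0},{"wx":0,"wy":0,"wz":0,"tx":2.2,"ty":-3.2,"tz":0,"hand":0},{"wx":0,"wy":0,"wz":0,"tx":2.2,"ty":-3.2,"tz":0,"hand":0},{"wx":0,"wy":0,"wz":0,"tx":2.2,"ty":-3.2,"tz":0,"hand":0},{"wx":0,"wy":0,"wz":0,"tx":2.2,"ty":-3.2,"tz":0,"hand":0},{"wx":0,"wy":0,"wz":0,"tx":2.2,"ty":-3.2,"tz":0,"hand":0},{"wx":0,"wy":0,"wz":0,"tx":2.2,"ty":-3.2,"tz":0,"hand":0},{"wx":0,"wy":0,"wz":0,"tx":2.2,"ty":-3.2,"tz":0,"hand":0},{"wx":0,"wy":0,"wz":0,"tx":2.2,"ty":-3.2,"tz":0,"hand":0}])

```text
clock: 1.77
position: [0.5059, -0.1534, 0.3166]
ee_rot: [-3.142, 0.002, 0.0]
force: [1.1, -0.7, 0.4]
width: 0.002
```

```bash
python3 s.py
```

```text
1.7667 [ 0.5059 -0.1534  0.3166] w 0.002 F [ 1.1 -0.7  0.4] q [ 0.35  0.24 -0.19  1.69  0.05  1.22 -1.43]
R [[1.0, -0.002, -0.0], [-0.002, -1.0, 0.0], [-0.0, -0.0, -1.0]]
pusher ang -138.74868979534713 r 0.13709012280215302
```

Request:
step_arm(plan=[{"wx":0,"wy":0,"wz":0,"tx":2.2,"ty":-3.1,"tz":0,"hand":0},{"wx":0,"wy":0,"wz":0,"tx":2.2,"ty":-3.1,"tz":0,"hand":0},{"wx":0,"wy":0,"wz":0,"tx":2.2,"ty":-3.1,"tz":0,"hand":0},{"wx":0,"wy":0,"wz":0,"tx":2.2,"ty":-3.1,"tz":0,"hand":0},{"wx":0,"wy":0,"wz":0,"tx":2.2,"ty":-3.1,"tz":0,"hand":0},{"wx":0,"wy":0,"wz":0,"tx":0,"ty":0,"tz":0,"hand":0},{"wx":0,"wy":0,"wz":0,"tx":0,"ty":0,"tz":0,"hand":0},{"wx":0,"wy":0,"wz":0,"tx":0,"ty":0,"tz":1,"hand":0},{"wx":0,"wy":0,"wz":0,"tx":0,"ty":0,"tz":1,"hand":0},{"wx":0,"wy":0,"wz":0,"tx":0,"ty":0,"tz":0,"hand":0}])

```text
clock: 2.6
position: [0.6139, -0.002, 0.2939]
ee_rot: [3.14, -0.006, -0.006]
force: [0.3, 0.1, -1.1]
width: 0.004
```

```bash
python3 s.py
python3 - <<'E'
from h import *
p,d=arm.get_image("scene"); a=p[100:340,120:440]
q,d=arm.get_image("top"); b=q[140:340,260:520]
cv2.imwrite("pics/a1.png",cv2.resize(a[:,:,::-1],None,fx=2,fy=2)); cv2.imwrite("pics/b1.png",cv2.resize(b[:,:,::-1],None,fx=2,fy=2))
E
```

```text
2.6 [ 0.6139 -0.002   0.2939] w 0.004 F [ 0.3  0.1 -1.1] q [ 0.09  0.4  -0.25  1.51  0.1   1.24 -1.75]
R [[1.0, -0.004, -0.004], [-0.004, -1.0, -0.001], [-0.004, 0.001, -1.0]]
pusher ang 85.36703070525724 r 0.06120466858169022
```

View pics/a1.png

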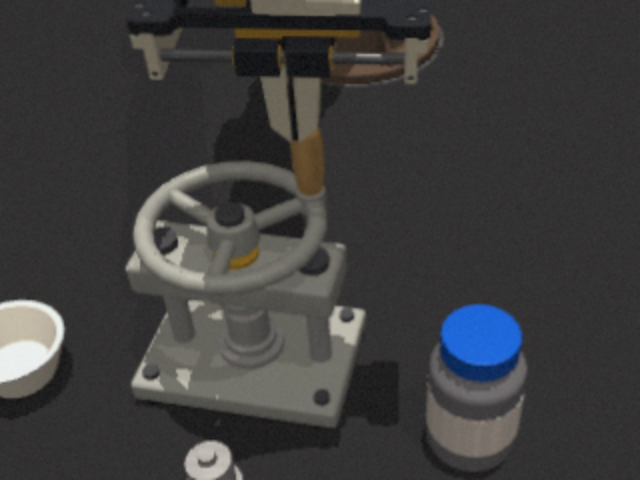

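View pics/b1.png

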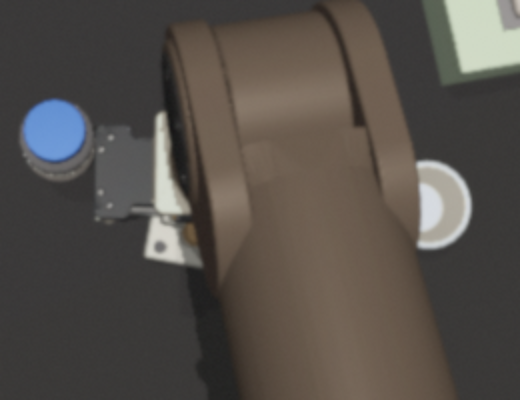

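The scene crop shows the closed fingertips at about (297,135) on the camera side of the handle, which is at (310,160), and clear of it. I'll shift slightly away from the handle, then go down.

Request:
step_arm(plan=[{"wx":0,"wy":0,"wz":0,"tx":0.5,"ty":-0.4,"tz":0,"hand":0},{"wx":0,"wy":0,"wz":0,"tx":0.5,"ty":-0.4,"tz":0,"hand":0},{"wx":0,"wy":0,"wz":0,"tx":0,"ty":0,"tz":0.5,"hand":0},{"wx":0,"wy":0,"wz":0,"tx":0,"ty":0,"tz":1,"hand":0},{"wx":0,"wy":0,"wz":0,"tx":0,"ty":0,"tz":1,"hand":0},{"wx":0,"wy":0,"wz":0,"tx":0,"ty":0,"tz":1,"hand":0},{"wx":0,"wy":0,"wz":0,"tx":0,"ty":0,"tz":1,"hand":0},{"wx":0,"wy":0,"wz":0,"tx":0,"ty":0,"tz":1,"hand":0},{"wx":0,"wy":0,"wz":0,"tx":0,"ty":0,"tz":0.5,"hand":0},{"wx":0,"wy":0,"wz":0,"tx":0,"ty":0,"tz":0,"hand":0}])

```text
clock: 3.53
position: [0.6248, 0.0077, 0.2349]
ee_rot: [3.141, -0.002, -0.004]
force: [-0.5, 0.1, 0.5]
width: 0.004
```

```bash
python3 s.py
python3 - <<'E'
from h import *
p,d=arm.get_image("scene"); a=p[100:340,120:440]
cv2.imwrite("pics/a2.png",cv2.resize(a[:,:,::-1],None,fx=2,fy=2))
E
```

```text
3.5333 [0.6248 0.0077 0.2349] w 0.004 F [-0.5  0.1  0.5] q [ 0.07  0.46 -0.25  1.57  0.12  1.12 -1.78]
R [[1.0, -0.001, -0.003], [-0.001, -1.0, -0.0], [-0.003, 0.0, -1.0]]
pusher ang 77.43242861563 r 0.07242962127782981
```

View pics/a2.png

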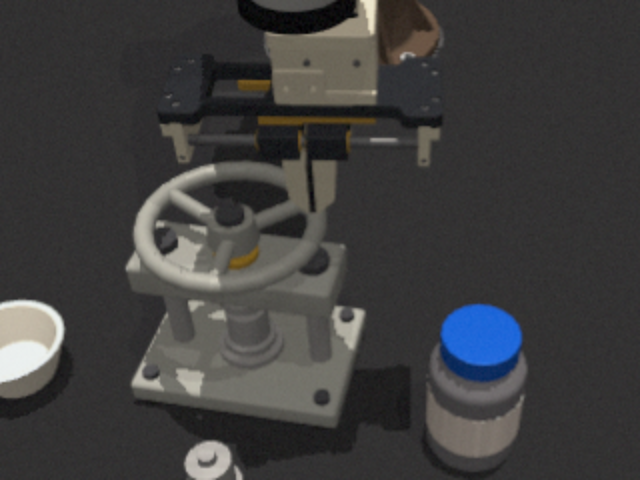

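The handle is now hidden behind the closed fingers, whose tips are at about (312,208). Nothing is touching. Next come the orbit increments.

```bash
cat > nx.py <<'E'
from h import *
import sys
# from the measured pose, rows toward angle a1 (deg) on radius r: print tool shifts (cm), tx=dx, ty=-dy
a1=float(sys.argv[1]); N=int(sys.argv[2]); r=float(sys.argv[3]) if len(sys.argv)>3 else .07
s=arm.observe(); w=np.array([.609,-.063]); p=np.array(s["position"])[:2]; e=p-w
a0=np.degrees(np.arctan2(e[1],e[0])); 
while a0<a1-180: a0+=360
while a0>a1: a0-=360
r0=np.hypot(*e)
print(s["clock"],"pos",np.round(s["position"],4),"ang",round(a0,1),"r",round(r0,4),"F",np.round(s["force"],1),"rot",np.round(s["ee_rot"],3))
prev=p
for i in range(1,N+1):
    f=i/N; a=np.radians(a0+f*(a1-a0)); rr=r0+f*(r-r0); q=w+rr*np.array([np.cos(a),np.sin(a)])
    d=(q-prev)*100; t=np.round([d[0],-d[1]],1); prev=prev+np.array([t[0],-t[1]])/100; print(t.tolist(),end=" ")
print()
E
python3 nx.py 130 10
```

```text
3.5833 pos [0.6252 0.0078 0.2359] ang 77.1 r 0.0726 F [-0.5  0.   0.3] rot [ 3.141e+00 -2.000e-03 -2.000e-03]
[-0.7, -0.1] [-0.6, -0.0] [-0.7, 0.0] [-0.6, 0.1] [-0.7, 0.1] [-0.6, 0.3] [-0.6, 0.2] [-0.6, 0.3] [-0.5, 0.4] [-0.5, 0.4]
```

Request:
step_arm(plan=[{"wx":0,"wy":0,"wz":0,"tx":-0.7,"ty":-0.1,"tz":0,"hand":0},{"wx":0,"wy":0,"wz":0,"tx":-0.6,"ty":0,"tz":0,"hand":0},{"wx":0,"wy":0,"wz":0,"tx":-0.7,"ty":0,"tz":0,"hand":0},{"wx":0,"wy":0,"wz":0,"tx":-0.6,"ty":0.1,"tz":0,"hand":0},{"wx":0,"wy":0,"wz":0,"tx":-0.7,"ty":0.1,"tz":0,"hand":0},{"wx":0,"wy":0,"wz":0,"tx":-0.6,"ty":0.3,"tz":0,"hand":0},{"wx":0,"wy":0,"wz":0,"tx":-0.6,"ty":0.2,"tz":0,"hand":0},{"wx":0,"wy":0,"wz":0,"tx":-0.6,"ty":0.3,"tz":0,"hand":0},{"wx":0,"wy":0,"wz":0,"tx":-0.5,"ty":0.4,"tz":0,"hand":0},{"wx":0,"wy":0,"wz":0,"tx":-0.5,"ty":0.4,"tz":0,"hand":0}])

```text
clock: 4.42
position: [0.5655, -0.008, 0.2378]
ee_rot: [-3.14, 0.001, -0.007]
force: [5.0, 3.8, -0.7]
width: 0.005
```

```bash
python3 nx.py 185 10;  python3 - <<'E'
from h import *
p,d=arm.get_image("scene"); a=p[100:340,120:440]
cv2.imwrite("pics/a3.png",cv2.resize(a[:,:,::-1],None,fx=2,fy=2))
E
```

```text
4.4167 pos [ 0.5655 -0.008   0.2378] ang 128.3 r 0.0701 F [ 5.   3.8 -0.7] rot [-3.14e+00  1.00e-03 -7.00e-03]
[-0.5, 0.5] [-0.5, 0.5] [-0.4, 0.5] [-0.4, 0.6] [-0.3, 0.6] [-0.2, 0.7] [-0.2, 0.6] [-0.1, 0.7] [-0.1, 0.7] [0.1, 0.7]
```

View pics/a3.png

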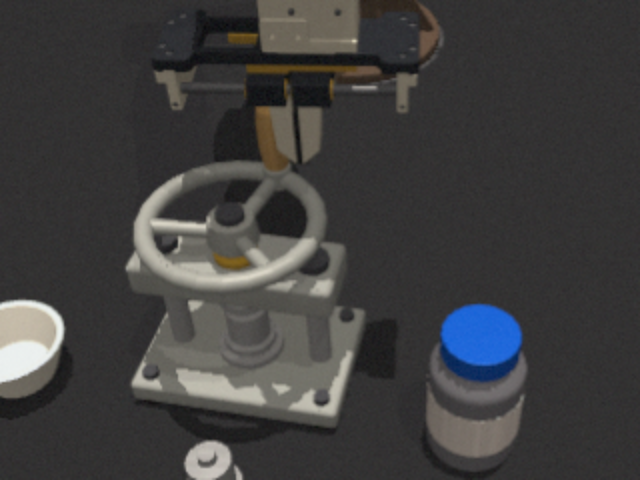

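The handle, with its foot at about (275,165), is being pushed ahead of the fingers. The wheel is turning anticlockwise and the force is about 6 N. I'll carry on.

Request:
step_arm(plan=[{"wx":0,"wy":0,"wz":0,"tx":-0.5,"ty":0.5,"tz":0.1,"hand":0},{"wx":0,"wy":0,"wz":0,"tx":-0.5,"ty":0.5,"tz":0.1,"hand":0},{"wx":0,"wy":0,"wz":0,"tx":-0.4,"ty":0.5,"tz":0.1,"hand":0},{"wx":0,"wy":0,"wz":0,"tx":-0.4,"ty":0.6,"tz":0,"hand":0},{"wx":0,"wy":0,"wz":0,"tx":-0.3,"ty":0.6,"tz":0,"hand":0},{"wx":0,"wy":0,"wz":0,"tx":-0.2,"ty":0.7,"tz":0,"hand":0},{"wx":0,"wy":0,"wz":0,"tx":-0.2,"ty":0.6,"tz":0,"hand":0},{"wx":0,"wy":0,"wz":0,"tx":-0.1,"ty":0.7,"tz":0,"hand":0},{"wx":0,"wy":0,"wz":0,"tx":-0.1,"ty":0.7,"tz":0,"hand":0},{"wx":0,"wy":0,"wz":0,"tx":0.1,"ty":0.7,"tz":0,"hand":0}])

```text
clock: 5.3
position: [0.5381, -0.0681, 0.2344]
ee_rot: [-3.14, -0.001, -0.001]
force: [0.4, 7.2, 1.9]
width: 0.0
```

```bash
python3 nx.py 240 10
```

```text
5.3 pos [ 0.5381 -0.0681  0.2344] ang 184.1 r 0.0711 F [0.4 7.2 1.9] rot [-3.14e+00 -1.00e-03 -1.00e-03]
[0.1, 0.7] [0.2, 0.7] [0.2, 0.6] [0.3, 0.6] [0.3, 0.6] [0.4, 0.6] [0.5, 0.5] [0.5, 0.5] [0.5, 0.4] [0.6, 0.4]
```

Request:
step_arm(plan=[{"wx":0,"wy":0,"wz":0,"tx":0.1,"ty":0.7,"tz":0,"hand":0},{"wx":0,"wy":0,"wz":0,"tx":0.2,"ty":0.7,"tz":0,"hand":0},{"wx":0,"wy":0,"wz":0,"tx":0.2,"ty":0.6,"tz":0,"hand":0},{"wx":0,"wy":0,"wz":0,"tx":0.3,"ty":0.6,"tz":0,"hand":0},{"wx":0,"wy":0,"wz":0,"tx":0.3,"ty":0.6,"tz":0,"hand":0},{"wx":0,"wy":0,"wz":0,"tx":0.4,"ty":0.6,"tz":0,"hand":0},{"wx":0,"wy":0,"wz":0,"tx":0.5,"ty":0.5,"tz":0,"hand":0},{"wx":0,"wy":0,"wz":0,"tx":0.5,"ty":0.5,"tz":0,"hand":0},{"wx":0,"wy":0,"wz":0,"tx":0.5,"ty":0.4,"tz":0,"hand":0},{"wx":0,"wy":0,"wz":0,"tx":0.6,"ty":0.4,"tz":0,"hand":0}])

```text
clock: 6.13
position: [0.5725, -0.1265, 0.2338]
ee_rot: [3.141, -0.003, -0.005]
force: [-7.2, 0.1, 4.7]
width: 0.006
```

```bash
python3 nx.py 295 10
python3 - <<'E'
from h import *
p,d=arm.get_image("scene"); a=p[100:340,120:440]
cv2.imwrite("pics/a4.png",cv2.resize(a[:,:,::-1],None,fx=2,fy=2))
E
```

```text
6.1333 pos [ 0.5725 -0.1265  0.2338] ang 240.1 r 0.0732 F [-7.2  0.1  4.7] rot [ 3.141e+00 -3.000e-03 -5.000e-03]
[0.6, 0.3] [0.7, 0.2] [0.7, 0.2] [0.7, 0.1] [0.6, 0.0] [0.7, -0.0] [0.7, -0.1] [0.7, -0.2] [0.6, -0.2] [0.6, -0.3]
```

View pics/a4.png

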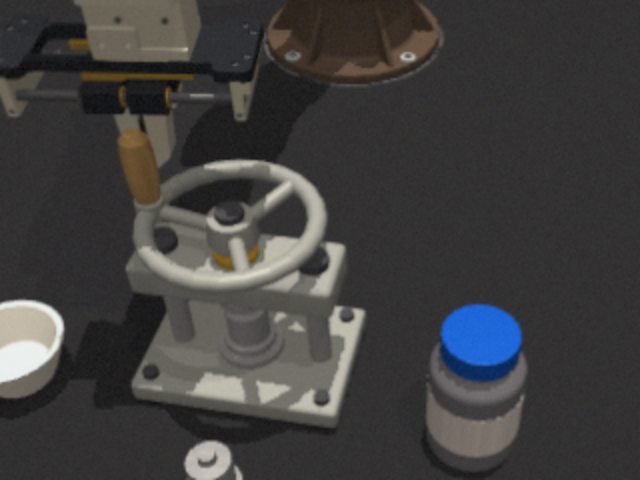

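The handle, with its foot at about (148,205), is now ahead of the fingers on the −y side. I'll keep going.

Request:
step_arm(plan=[{"wx":0,"wy":0,"wz":0,"tx":0.6,"ty":0.3,"tz":0,"hand":0},{"wx":0,"wy":0,"wz":0,"tx":0.7,"ty":0.2,"tz":0,"hand":0},{"wx":0,"wy":0,"wz":0,"tx":0.7,"ty":0.2,"tz":0,"hand":0},{"wx":0,"wy":0,"wz":0,"tx":0.7,"ty":0.1,"tz":0,"hand":0},{"wx":0,"wy":0,"wz":0,"tx":0.6,"ty":0,"tz":0,"hand":0},{"wx":0,"wy":0,"wz":0,"tx":0.7,"ty":0,"tz":0,"hand":0},{"wx":0,"wy":0,"wz":0,"tx":0.7,"ty":-0.1,"tz":0,"hand":0},{"wx":0,"wy":0,"wz":0,"tx":0.7,"ty":-0.2,"tz":0,"hand":0},{"wx":0,"wy":0,"wz":0,"tx":0.6,"ty":-0.2,"tz":0,"hand":0},{"wx":0,"wy":0,"wz":0,"tx":0.6,"ty":-0.3,"tz":0,"hand":0}])

```text
clock: 7.02
position: [0.6382, -0.1262, 0.2335]
ee_rot: [3.141, -0.003, -0.007]
force: [-9.4, -0.6, 4.2]
width: 0.001
```

```bash
python3 nx.py 350 10
python3 - <<'E'
from h import *
p,d=arm.get_image("scene"); a=p[100:340,120:440]
cv2.imwrite("pics/a5.png",cv2.resize(a[:,:,::-1],None,fx=2,fy=2))
E
```

```text
7.0167 pos [ 0.6382 -0.1262  0.2335] ang 294.8 r 0.0696 F [-9.4 -0.6  4.2] rot [ 3.141e+00 -3.000e-03 -7.000e-03]
[0.6, -0.3] [0.6, -0.4] [0.5, -0.4] [0.5, -0.5] [0.4, -0.5] [0.4, -0.5] [0.3, -0.6] [0.3, -0.6] [0.2, -0.6] [0.2, -0.7]
```

View pics/a5.png

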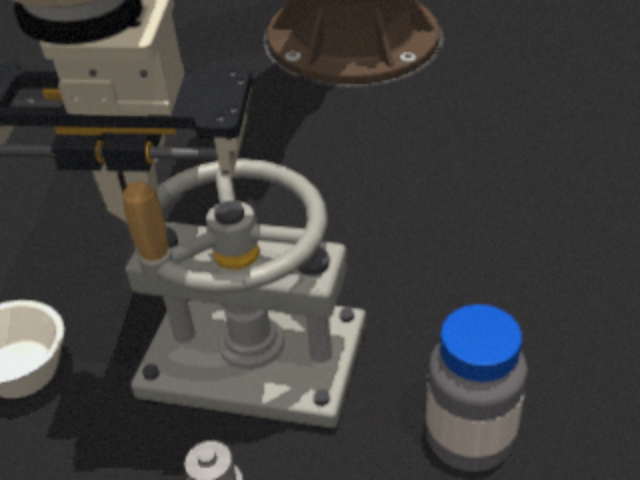

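Still a steady push: the handle foot is at about (150,258) and the mortar is clear. Next segment.

Request:
step_arm(plan=[{"wx":0,"wy":0,"wz":0,"tx":0.6,"ty":-0.3,"tz":0,"hand":0},{"wx":0,"wy":0,"wz":0,"tx":0.6,"ty":-0.4,"tz":0,"hand":0},{"wx":0,"wy":0,"wz":0,"tx":0.5,"ty":-0.4,"tz":0,"hand":0},{"wx":0,"wy":0,"wz":0,"tx":0.5,"ty":-0.5,"tz":0,"hand":0},{"wx":0,"wy":0,"wz":0,"tx":0.4,"ty":-0.5,"tz":0,"hand":0},{"wx":0,"wy":0,"wz":0,"tx":0.4,"ty":-0.5,"tz":0,"hand":0},{"wx":0,"wy":0,"wz":0,"tx":0.3,"ty":-0.6,"tz":0,"hand":0},{"wx":0,"wy":0,"wz":0,"tx":0.3,"ty":-0.6,"tz":0,"hand":0},{"wx":0,"wy":0,"wz":0,"tx":0.2,"ty":-0.6,"tz":0,"hand":0},{"wx":0,"wy":0,"wz":0,"tx":0.2,"ty":-0.7,"tz":0,"hand":0}])

```text
clock: 7.9
position: [0.6801, -0.0778, 0.2339]
ee_rot: [3.138, -0.006, -0.0]
force: [-0.0, -7.1, 0.3]
width: 0.005
```

```bash
python3 nx.py 405 10
python3 - <<'E'
from h import *
p,d=arm.get_image("scene"); a=p[100:340,120:440]
cv2.imwrite("pics/a6.png",cv2.resize(a[:,:,::-1],None,fx=2,fy=2))
m=wood("scene",p,pts("scene",d)); print(m.sum(),pts("scene",d)[m].min(0),pts("scene",d)[m].max(0))
E
```

```text
7.9 pos [ 0.6801 -0.0778  0.2339] ang 348.2 r 0.0726 F [-0.  -7.1  0.3] rot [ 3.138 -0.006 -0.   ]
[0.1, -0.7] [0.0, -0.7] [-0.1, -0.7] [-0.1, -0.7] [-0.2, -0.7] [-0.2, -0.7] [-0.4, -0.6] [-0.3, -0.6] [-0.5, -0.5] [-0.5, -0.5] 
607 [ 0.54674672 -0.07991247  0.18086028] [ 0.69139679 -0.03726018  0.2788234 ]
```

View pics/a6.png

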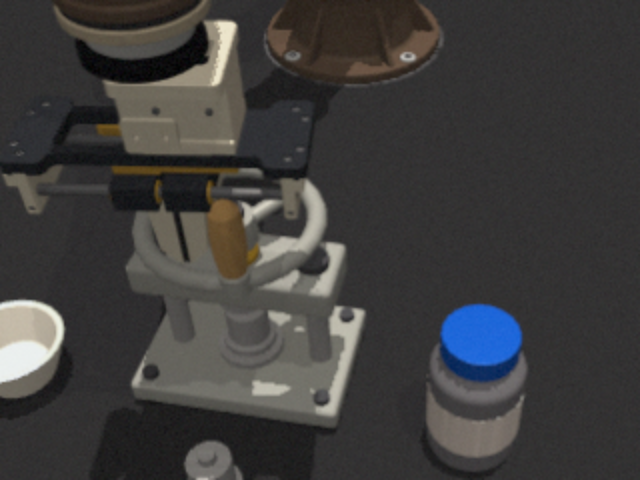

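The handle foot is at about (235,280), the near side of the wheel, and the force is 7 N. Continuing.

Request:
step_arm(plan=[{"wx":0,"wy":0,"wz":0,"tx":0.1,"ty":-0.7,"tz":0,"hand":0},{"wx":0,"wy":0,"wz":0,"tx":0,"ty":-0.7,"tz":0,"hand":0},{"wx":0,"wy":0,"wz":0,"tx":-0.1,"ty":-0.7,"tz":0,"hand":0},{"wx":0,"wy":0,"wz":0,"tx":-0.1,"ty":-0.7,"tz":0,"hand":0},{"wx":0,"wy":0,"wz":0,"tx":-0.2,"ty":-0.7,"tz":0,"hand":0},{"wx":0,"wy":0,"wz":0,"tx":-0.2,"ty":-0.7,"tz":0,"hand":0},{"wx":0,"wy":0,"wz":0,"tx":-0.4,"ty":-0.6,"tz":0,"hand":0},{"wx":0,"wy":0,"wz":0,"tx":-0.3,"ty":-0.6,"tz":0,"hand":0},{"wx":0,"wy":0,"wz":0,"tx":-0.5,"ty":-0.5,"tz":0,"hand":0},{"wx":0,"wy":0,"wz":0,"tx":-0.5,"ty":-0.5,"tz":0,"hand":0}])

```text
clock: 8.78
position: [0.6598, -0.0107, 0.2346]
ee_rot: [-3.141, 0.002, -0.006]
force: [6.2, 0.1, -0.1]
width: 0.003
```

```bash
python3 nx.py 440 10
python3 - <<'E'
from h import *
p,d=arm.get_image("scene"); a=p[100:340,120:440]
cv2.imwrite("pics/a7.png",cv2.resize(a[:,:,::-1],None,fx=2,fy=2))
p,d=arm.get_image("top"); a=p[140:340,260:520]
cv2.imwrite("pics/b7.png",cv2.resize(a[:,:,::-1],None,fx=2,fy=2))
E
```

```text
8.7833 pos [ 0.6598 -0.0107  0.2346] ang 405.8 r 0.0729 F [ 6.2  0.1 -0.1] rot [-3.141e+00  2.000e-03 -6.000e-03]
[-0.3, -0.3] [-0.4, -0.2] [-0.4, -0.2] [-0.3, -0.3] [-0.4, -0.1] [-0.4, -0.2] [-0.4, -0.1] [-0.4, -0.1] [-0.4, -0.1] [-0.5, -0.1]
```

View pics/a7.png

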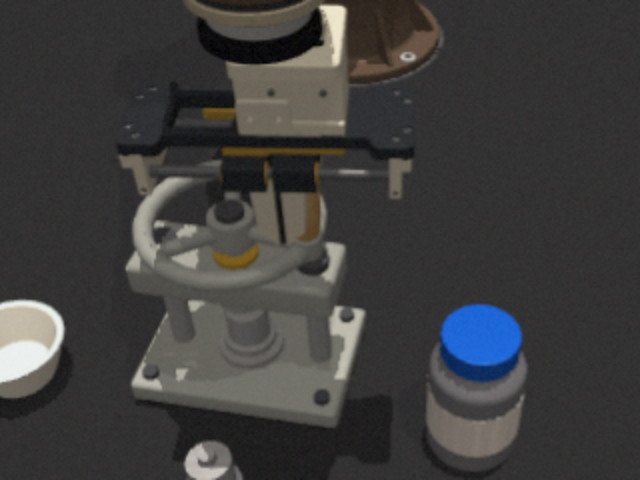

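View pics/b7.png

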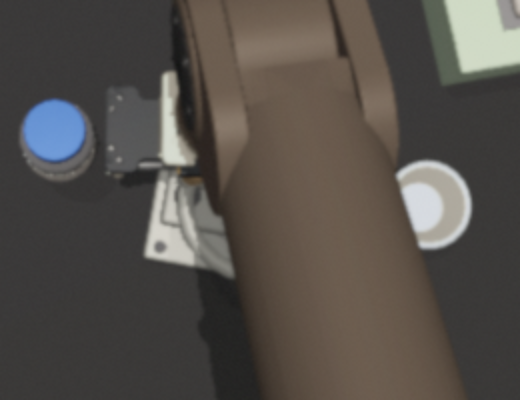

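The handle is now beside and behind the fingers at about (312,215), and the push is along −x. I'll go on to a little short of the end, then back off and measure.

Request:
step_arm(plan=[{"wx":0,"wy":0,"wz":0,"tx":-0.6,"ty":-0.5,"tz":0,"hand":0},{"wx":0,"wy":0,"wz":0,"tx":-0.6,"ty":-0.4,"tz":0,"hand":0},{"wx":0,"wy":0,"wz":0,"tx":-0.6,"ty":-0.3,"tz":0,"hand":0},{"wx":0,"wy":0,"wz":0,"tx":-0.6,"ty":-0.3,"tz":0,"hand":0},{"wx":0,"wy":0,"wz":0,"tx":-0.6,"ty":-0.2,"tz":0,"hand":0},{"wx":0,"wy":0,"wz":0,"tx":-0.6,"ty":0,"tz":0,"hand":0},{"wx":0,"wy":0,"wz":0,"tx":-0.6,"ty":0,"tz":0,"hand":0},{"wx":0,"wy":0,"wz":0,"tx":-0.5,"ty":0,"tz":0,"hand":0},{"wx":0,"wy":0,"wz":0,"tx":-0.3,"ty":0,"tz":0,"hand":0},{"wx":0,"wy":0,"wz":0,"tx":0,"ty":0,"tz":0,"hand":0}])

```text
clock: 9.72
position: [0.609, 0.0055, 0.2345]
ee_rot: [3.141, -0.003, 0.003]
force: [3.3, -1.3, 1.9]
width: 0.002
```

```bash
python3 nx.py 457 10
python3 - <<'E'
from h import *
p,d=arm.get_image("scene"); a=p[100:340,120:440]
cv2.imwrite("pics/a8.png",cv2.resize(a[:,:,::-1],None,fx=2,fy=2))
E
```

```text
9.7167 pos [0.609  0.0055 0.2345] ang 450.0 r 0.0685 F [ 3.3 -1.3  1.9] rot [ 3.141e+00 -3.000e-03  3.000e-03]
[-0.1, -0.0] [-0.1, -0.0] [-0.1, -0.0] [-0.0, -0.1] [-0.1, 0.0] [-0.1, 0.0] [-0.1, 0.0] [-0.1, 0.0] [-0.1, 0.0] [-0.1, 0.0]
```

View pics/a8.png

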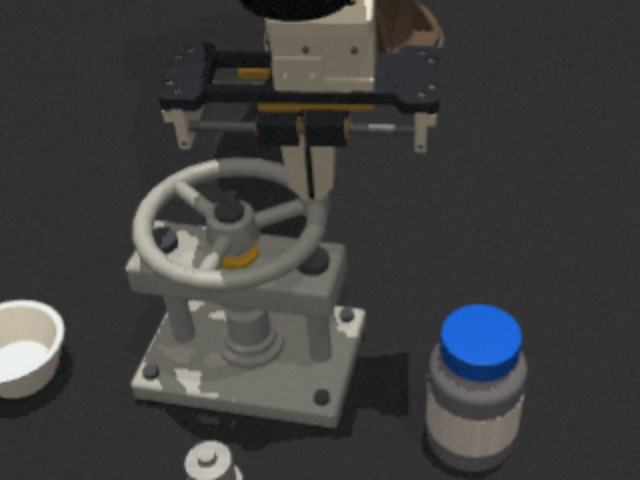

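The fingers hide the handle, but the spokes at about (185,195) and (215,255) are nearly back to their first position. I'll back off and rise to measure.

Request:
step_arm(plan=[{"wx":0,"wy":0,"wz":0,"tx":0.8,"ty":0,"tz":0,"hand":0},{"wx":0,"wy":0,"wz":0,"tx":0.8,"ty":0,"tz":0,"hand":0},{"wx":0,"wy":0,"wz":0,"tx":0.4,"ty":0,"tz":0,"hand":0},{"wx":0,"wy":0,"wz":0,"tx":0,"ty":0,"tz":-1.5,"hand":0},{"wx":0,"wy":0,"wz":0,"tx":0,"ty":0,"tz":-2.5,"hand":0},{"wx":0,"wy":0,"wz":0,"tx":0,"ty":0,"tz":-2.5,"hand":0},{"wx":0,"wy":0,"wz":0,"tx":0,"ty":0,"tz":-2.5,"hand":0},{"wx":0,"wy":0,"wz":0,"tx":0,"ty":-2,"tz":0,"hand":0},{"wx":0,"wy":0,"wz":0,"tx":0,"ty":-3,"tz":0,"hand":0},{"wx":0,"wy":0,"wz":0,"tx":0,"ty":-3,"tz":0,"hand":0}])

```text
clock: 10.6
position: [0.6291, 0.0858, 0.3238]
ee_rot: [3.141, -0.006, -0.0]
force: [1.0, 1.1, -0.5]
width: 0.003
```

Request:
step_arm(plan=[{"wx":0,"wy":0,"wz":0,"tx":0,"ty":-3,"tz":0,"hand":0},{"wx":0,"wy":0,"wz":0,"tx":0,"ty":-3,"tz":0,"hand":0},{"wx":0,"wy":0,"wz":0,"tx":0,"ty":-3,"tz":0,"hand":0},{"wx":0,"wy":0,"wz":0,"tx":0,"ty":-3,"tz":0,"hand":0},{"wx":0,"wy":0,"wz":0,"tx":0,"ty":-3,"tz":0,"hand":0},{"wx":0,"wy":0,"wz":0,"tx":0,"ty":-2,"tz":0,"hand":0},{"wx":0,"wy":0,"wz":0,"tx":0,"ty":0,"tz":0,"hand":0},{"wx":0,"wy":0,"wz":0,"tx":0,"ty":0,"tz":0,"hand":0},{"wx":0,"wy":0,"wz":0,"tx":0,"ty":0,"tz":0,"hand":0},{"wx":0,"wy":0,"wz":0,"tx":0,"ty":0,"tz":0,"hand":0}])

```text
clock: 11.43
position: [0.6295, 0.2542, 0.3235]
ee_rot: [3.14, -0.005, -0.0]
force: [0.0, -0.5, 0.5]
width: 0.006
```

```bash
python3 s.py
cat > chk.py <<'E'
from h import *
import sys
k=sys.argv[1]
for n in("scene","top"):
    p,d=arm.get_image(n); P=pts(n,d)
    p0=cv2.imread(f"pics/{n}0.png")[:,:,::-1].copy(); P0=pts(n,np.load(f"{n}0.npy"))
    for t,pp,PP in(("start",p0,P0),("now",p,P)):
        m=wood(n,pp,PP)&(PP[...,0]>.5)&(PP[...,0]<.72)&(PP[...,1]<.05)&(PP[...,1]>-.16); v,u=np.nonzero(m)
        print(n,t,m.sum(),"px",u.mean().round(1),v.mean().round(1),"med",np.median(PP[m],0).round(4),"ray",ray(n,(u.mean(),v.mean()),.24 if n=="scene" else .25).round(4))
    cv2.imwrite(f"pics/{n}{k}.png",p[:,:,::-1])
E
python3 chk.py 9
```

```text
11.4333 [0.6295 0.2542 0.3235] w 0.006 F [ 0.  -0.5  0.5] q [-0.3   0.5  -0.27  1.29  0.13  1.37 -2.14]
R [[1.0, -0.003, -0.0], [-0.003, -1.0, -0.001], [-0.0, 0.001, -1.0]]
pusher ang 86.30312240747406 r 0.3178602056187854
scene start 515 px 273.3 178.0 med [ 0.5862 -0.001   0.2301] ray [0.6004 0.0011 0.24  ]
scene now 518 px 274.6 179.5 med [0.594  0.0024 0.2337] ray [0.6041 0.0034 0.24  ]
top start 137 px 358.2 255.6 med [5.76e-01 4.00e-04 2.53e-01] ray [ 5.763e-01 -3.000e-04  2.500e-01]
top now 137 px 356.5 251.3 med [0.5838 0.0038 0.257 ] ray [0.584  0.0028 0.25  ]
```

View pics/scene9.png

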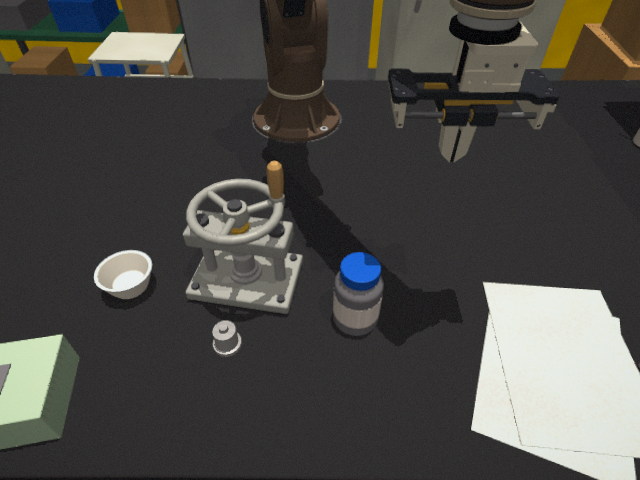

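View pics/top9.png

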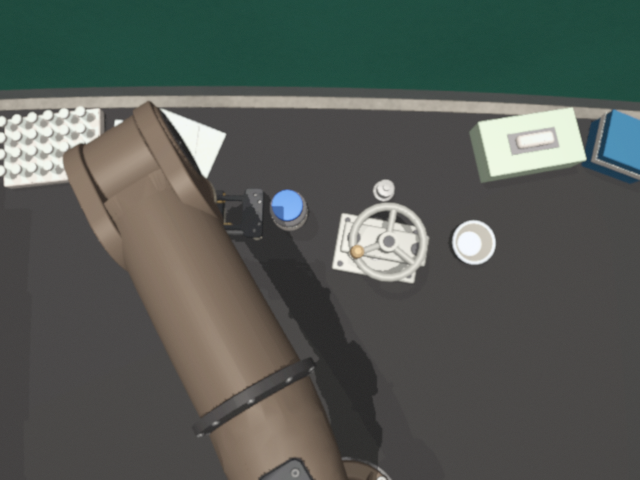

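Both views agree: the handle at (275,180) in scene and (357,251) in top is about 8 mm short of its start in-plane, plus the 4 mm rise. That is already inside the tolerance. I'll go back for one small nudge of about 7 mm to centre it.

Request:
step_arm(plan=[{"wx":0,"wy":0,"wz":0,"tx":0,"ty":1.8,"tz":0,"hand":0},{"wx":0,"wy":0,"wz":0,"tx":0,"ty":3,"tz":0,"hand":0},{"wx":0,"wy":0,"wz":0,"tx":0,"ty":3,"tz":0,"hand":0},{"wx":0,"wy":0,"wz":0,"tx":0,"ty":3,"tz":0,"hand":0},{"wx":0,"wy":0,"wz":0,"tx":0,"ty":3,"tz":0,"hand":0},{"wx":0,"wy":0,"wz":0,"tx":0,"ty":3,"tz":0,"hand":0},{"wx":0,"wy":0,"wz":0,"tx":0,"ty":3,"tz":0,"hand":0},{"wx":0,"wy":0,"wz":0,"tx":0,"ty":3,"tz":0,"hand":0},{"wx":0,"wy":0,"wz":0,"tx":0,"ty":2,"tz":0,"hand":0},{"wx":0,"wy":0,"wz":0,"tx":0,"ty":0,"tz":0,"hand":0}])

```text
clock: 12.37
position: [0.6286, 0.0001, 0.3239]
ee_rot: [3.138, -0.016, 0.001]
force: [-0.2, -1.2, 0.0]
width: 0.004
```

```bash
python3 s.py
```

```text
12.3667 [6.286e-01 1.000e-04 3.239e-01] w 0.004 F [-0.2 -1.2  0. ] q [ 0.06  0.41 -0.23  1.43  0.1   1.31 -1.75]
R [[1.0, -0.011, 0.0], [-0.011, -1.0, -0.004], [0.0, 0.004, -1.0]]
pusher ang 72.77646273164991 r 0.06609984093848137
```

Request:
step_arm(plan=[{"wx":0,"wy":0,"wz":0,"tx":0.3,"ty":-0.4,"tz":0,"hand":0},{"wx":0,"wy":0,"wz":0,"tx":0,"ty":0,"tz":1,"hand":0},{"wx":0,"wy":0,"wz":0,"tx":0,"ty":0,"tz":1.5,"hand":0},{"wx":0,"wy":0,"wz":0,"tx":0,"ty":0,"tz":1.5,"hand":0},{"wx":0,"wy":0,"wz":0,"tx":0,"ty":0,"tz":1.5,"hand":0},{"wx":0,"wy":0,"wz":0,"tx":0,"ty":0,"tz":1.5,"hand":0},{"wx":0,"wy":0,"wz":0,"tx":0,"ty":0,"tz":1.5,"hand":0},{"wx":0,"wy":0,"wz":0,"tx":0,"ty":0,"tz":0.3,"hand":0},{"wx":0,"wy":0,"wz":0,"tx":0,"ty":0,"tz":0,"hand":0},{"wx":0,"wy":0,"wz":0,"tx":0,"ty":0,"tz":0,"hand":0}])

```text
clock: 13.2
position: [0.6318, 0.0129, 0.236]
ee_rot: [-3.141, 0.0, -0.0]
force: [0.3, -0.4, 1.0]
width: 0.003
```

```bash
python3 s.py
```

```text
13.2 [0.6318 0.0129 0.236 ] w 0.003 F [ 0.3 -0.4  1. ] q [ 0.05  0.47 -0.23  1.56  0.12  1.13 -1.78]
R [[1.0, -0.0, 0.0], [-0.0, -1.0, 0.0], [0.0, -0.0, -1.0]]
pusher ang 73.31848762803776 r 0.07926003712743206
```

Request:
step_arm(plan=[{"wx":0,"wy":0,"wz":0,"tx":-0.4,"ty":0.4,"tz":0,"hand":0},{"wx":0,"wy":0,"wz":0,"tx":-0.5,"ty":0.3,"tz":0,"hand":0},{"wx":0,"wy":0,"wz":0,"tx":-0.5,"ty":0,"tz":0,"hand":0},{"wx":0,"wy":0,"wz":0,"tx":-0.4,"ty":0,"tz":0,"hand":0},{"wx":0,"wy":0,"wz":0,"tx":-0.3,"ty":0,"tz":0,"hand":0},{"wx":0,"wy":0,"wz":0,"tx":-0.3,"ty":0,"tz":0,"hand":0},{"wx":0,"wy":0,"wz":0,"tx":-0.3,"ty":0,"tz":0,"hand":0},{"wx":0,"wy":0,"wz":0,"tx":-0.2,"ty":0,"tz":0,"hand":0},{"wx":0,"wy":0,"wz":0,"tx":0,"ty":0,"tz":0,"hand":0},{"wx":0,"wy":0,"wz":0,"tx":0,"ty":0,"tz":0,"hand":0}])

```text
clock: 14.03
position: [0.6032, 0.005, 0.2361]
ee_rot: [-3.142, 0.002, -0.003]
force: [4.0, -0.2, -0.6]
width: 0.009
```

```bash
python3 s.py
```

```text
14.0333 [0.6032 0.005  0.2361] w 0.009 F [ 4.  -0.2 -0.6] q [ 0.07  0.42 -0.24  1.63  0.11  1.1  -1.77]
R [[1.0, -0.001, 0.002], [-0.001, -1.0, 0.0], [0.002, -0.0, -1.0]]
pusher ang 94.83892217359498 r 0.06819942936300905
```

Contact is confirmed at 4 N with the pusher at x = 0.603. Backing off, rising and clearing.

Request:
step_arm(plan=[{"wx":0,"wy":0,"wz":0,"tx":0.8,"ty":0,"tz":0,"hand":0},{"wx":0,"wy":0,"wz":0,"tx":0.8,"ty":0,"tz":0,"hand":0},{"wx":0,"wy":0,"wz":0,"tx":0.4,"ty":0,"tz":0,"hand":0},{"wx":0,"wy":0,"wz":0,"tx":0,"ty":0,"tz":-1.5,"hand":0},{"wx":0,"wy":0,"wz":0,"tx":0,"ty":0,"tz":-2.5,"hand":0},{"wx":0,"wy":0,"wz":0,"tx":0,"ty":0,"tz":-2.5,"hand":0},{"wx":0,"wy":0,"wz":0,"tx":0,"ty":0,"tz":-2.5,"hand":0},{"wx":0,"wy":0,"wz":0,"tx":0,"ty":-2,"tz":0,"hand":0},{"wx":0,"wy":0,"wz":0,"tx":0,"ty":-3,"tz":0,"hand":0},{"wx":0,"wy":0,"wz":0,"tx":0,"ty":-3,"tz":0,"hand":0}])

```text
clock: 14.87
position: [0.6231, 0.0848, 0.3261]
ee_rot: [3.141, -0.006, 0.0]
force: [0.3, 0.3, -0.1]
width: 0.003
```

Request:
step_arm(plan=[{"wx":0,"wy":0,"wz":0,"tx":0,"ty":-3,"tz":0,"hand":0},{"wx":0,"wy":0,"wz":0,"tx":0,"ty":-3,"tz":0,"hand":0},{"wx":0,"wy":0,"wz":0,"tx":0,"ty":-3,"tz":0,"hand":0},{"wx":0,"wy":0,"wz":0,"tx":0,"ty":-3,"tz":0,"hand":0},{"wx":0,"wy":0,"wz":0,"tx":0,"ty":-3,"tz":0,"hand":0},{"wx":0,"wy":0,"wz":0,"tx":0,"ty":-2,"tz":0,"hand":0},{"wx":0,"wy":0,"wz":0,"tx":0,"ty":0,"tz":0,"hand":0},{"wx":0,"wy":0,"wz":0,"tx":0,"ty":0,"tz":0,"hand":0},{"wx":0,"wy":0,"wz":0,"tx":0,"ty":0,"tz":0,"hand":0},{"wx":0,"wy":0,"wz":0,"tx":0,"ty":0,"tz":0,"hand":0}])

```text
clock: 15.7
position: [0.6235, 0.2532, 0.3255]
ee_rot: [3.14, -0.005, -0.0]
force: [-0.5, -0.1, 0.0]
width: 0.006
```

```bash
python3 s.py; python3 chk.py 10
```

```text
15.7 [0.6235 0.2532 0.3255] w 0.006 F [-0.5 -0.1  0. ] q [-0.3   0.49 -0.28  1.3   0.13  1.37 -2.15]
R [[1.0, -0.003, -0.0], [-0.003, -1.0, -0.001], [-0.0, 0.001, -1.0]]
pusher ang 87.37349972598744 r 0.3165468232665828
scene start 515 px 273.3 178.0 med [ 0.5862 -0.001   0.2301] ray [0.6004 0.0011 0.24  ]
scene now 517 px 273.4 177.2 med [0.5883 0.     0.2339] ray [0.5983 0.0011 0.24  ]
top start 137 px 358.2 255.6 med [5.76e-01 4.00e-04 2.53e-01] ray [ 5.763e-01 -3.000e-04  2.500e-01]
top now 134 px 357.8 254.4 med [0.5785 0.001  0.2566] ray [5.784e-01 4.000e-04 2.500e-01]
```

View pics/scene10.png

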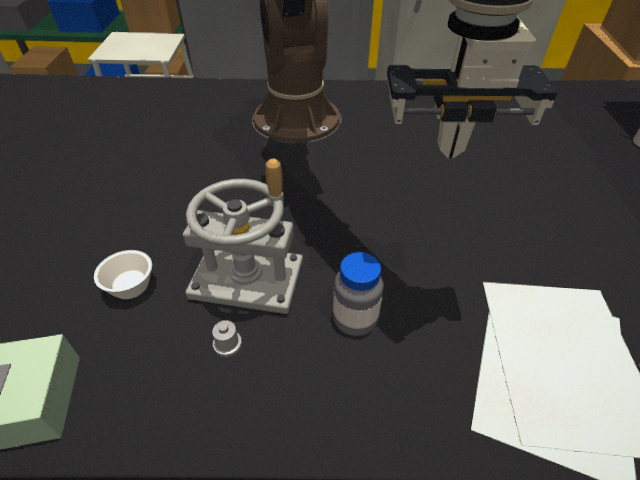

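The handle at (273,177) is within about 2.5 mm of its start in plan and 4 mm higher. The die at (245,265), jar, mortar and spare die look unmoved, and the arm is clear. Handing in.

```bash
python3 -c "
from cell import arm
print(arm.sign_off())"
```

```text
the job is handed in; nothing more can be done
None
```

I turned the hand wheel one full turn anticlockwise and handed the job in; the sign-off gives no verdict. I pushed the handle round with the outside of the closed fingers, at up to about 10 N. The first pass ended about 8 mm short, so I went back for one small nudge.

**Handle:** both cameras put it about 2.5 mm from its start in plan and about 4 mm higher, as one turn should lift it.

**Die and bystanders:** the die, jar, mortar and spare die look unmoved in the pictures. I compared these by eye and did not measure them.

**Arm:** it finished clear of the press, at y = 0.25 m with the tool at z = 0.33 m, and the force reading was about zero. The clock read about 16 s.

No check failed. The only disagreement was a constant offset of a few millimetres between the two cameras. I judged the handle by how far it shifted within each view, so this does not affect the result.

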